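Nudge the coaster casting frame onto its locating pins

TASK

The metal casting frame was laid on the mould base out of line and is sitting up on the two locating pins. With closed fingertips, gently nudge it sideways until its holes drop over both pins and the frame lies flat, fully down on the base all round. Only push it, never pinch it, pick it up, force it or tip it over, and leave the cup, bottle, jar and ring mould where they stand.

Things in the scene. Friction and masses are not known exactly. Their poses are not given: they have to be found in the camera images.
- mould_base: sealed plywood board of the two-part coaster mould, 170 (x) x 230 (y) x 15 mm, on non-slip feet: it does not move. Origin at the centre of its underside (on the table, z up), so its top face is 15 mm above the origin. Two round steel locating pins, 140 mm apart, stand up out of its top on its own y axis at y = +70 and -70 mm
- pin_a (a point): tip of the pin at y = +70 mm of mould_base. Both pins are the same: 8 mm diameter, standing 9 mm above the board's top, straight for the lower 5 mm with a half-round nose above, so a hole within about 2 mm finds its own way down
- pin_b (a point): tip of the pin at y = -70 mm of mould_base (same size as pin_a)
- frame: loose flat aluminium frame, 125 (x) x 190 (y) x 12 mm thick, 0.3 to 0.55 kg. Origin at the centre of its underside, z up. It starts 10 to 18 mm out along the base's y, up to 25 mm along its x and up to 0.15 rad turned, resting on the pin tips and leaning up to 0.15 rad. Seated: x, y and yaw as mould_base, origin 15 mm above the base's origin
- window (a point): centre of the frame's window at its underside (the frame's origin): a rectangular opening right through, 85 (x) x 90 (y) mm, so the bars are 20 mm wide along the long sides and 50 mm at the ends. Closed fingers fit into it and can push its walls from inside; the outer edges can be pushed too. A push of 2 to 6 N slides it; over 35 N is forcing it
- hole_a (a point): centre of the frame's round hole at its underside, 10 mm diameter, right through, at y = +70 mm of the frame; belongs over pin_a
- slot_b (a point): centre of the frame's slot at its underside, 10 mm (x) by 14 mm (y), right through, at y = -70 mm of the frame; belongs over pin_b
- cup: clear plastic mixing cup, 72 mm across the rim, 85 mm tall, bystander; origin at the centre of its underside
- pigment_bottle: small blue pigment bottle, 38 mm diameter, 75 mm tall, bystander; origin at the centre of its underside
- jar: small amber jar with black cap, 42 mm diameter, 38 mm tall, bystander; origin at the centre of its underside
- ring_mould: white shallow round dish mould, about 116 mm diameter, 20 mm tall, bystander; origin at the centre of its underside

How it is judged (in metres and radians):
At the end, for the whole second after the job is handed in: The frame is at rest flat on the mould base: its underside within 1.5 mm of the board's top and within 0.015 rad of parallel to it, the round hole over pin_a (within 3 mm) and the slot over pin_b (within 4 mm) (z of frame in the frame of mould_base below 0.0165 m and angle between the z axis of frame and the z axis of mould_base, either way round below 0.015 rad and horizontal distance between hole_a and pin_a below 0.003 m and horizontal distance between slot_b and pin_b below 0.004 m and linear speed of frame below 0.01 m/s); the robot touches nothing.
It fails at once if the frame is lifted: its centre rises more than 4 mm above the pin tips (z of frame in the frame of mould_base above 0.028 m).
It fails at once if the frame is tipped up by more than 0.3 rad (angle between frame's own z axis and vertical above 0.3 rad).
It fails at once if the frame is pinched or forced: the fingers load it with more than 35 N (2 to 10 N moves it) (contact force between the fingers and frame above 35 N).
It fails at once if the cup, bottle, jar or ring mould is shifted by more than 20 mm (distance of any of cup, pigment_bottle, jar, ring_mould from where it was at the start of the episode above 0.02 m).
It also fails if it takes over 48 s, if anything falls off the work surface, if the arm or the gripper's body presses on something with over 40 N, if the wrist force passes 120 N, or if a joint passes its speed limit or range.

ROBOT

A 6-joint arm with a two-finger parallel gripper is mounted at the origin on the work surface. World frame = base frame: x ahead of the robot, y to its left, z up, the work surface at z = 0. Lengths are in m, angles in degrees, forces in N, time in s.
With the tool pointing down it reaches from about 0.325 to 0.9 m from the base axis. Payload 3.5 kg.
Tool frame: the origin (TCP) lies at the very end of the fingers, on their centre line; the grasp point (between the pads) lies 19 mm behind it (r.tcp_to_grasp is the distance from the TCP to the grasp point, in m); z points along the fingers, y is the line along which they close (so a half turn about z gives the same grasp; the last joint's range is limited). The gripper opens to 85 mm and grips with 20 to 120 N. Pads are 22 mm wide; open, the fingers measure 114 mm over their backs; the gripper's body (76 mm by 85 mm) begins 54 mm behind the grasp point. The pads swing forward as they close: fully open they stand 13 mm farther back than shut.
Start: joints at [65.81, 15.837, -1.513, 72.651, 0, 84.076], TCP at [0.196, 0.594, 0.205] pointing down, gripper open.
Joint ranges: [-178.77, 178.77], [-48.84, 107.48], [-61.69, 71.31], [-111.58, 123.2], [-90, 87.43], [-180, 180]. Speed limits (degrees/s): [147.25, 147.25, 180, 180, 180, 180].

INTERFACE

Orientations are given as a 3x3 rotation matrix whose columns are the frame's x, y, z axes.
In Python, from workcell import r gives the robot as it stands.
- The arm moves only by the shell command python3 shift.py 'ROWS' [OPENING] [FORCE]. ROWS is 1 to 12 rows, parted by a bar, with the numbers parted by commas; each row has 6 numbers: dx, dy, dz in shares of 0.8 m (1.0 is 0.8 m), then a rotation vector rx, ry, rz in normalised numbers (1 is 180 degrees); each row is the pose to reach, as a shift and turn from the pose commanded when the command began, along the tool's axes at that moment; what a row does not reach only later rows make up. A row lasts 1/10 s, in which the tool goes at most 0.05 m and 8.59 degrees, less where a joint would pass 70% of its speed; a pose out of reach is approached as far as the arm can. OPENING is the finger opening in m, set as the command begins (- or left out keeps the last). The fingers move at their own pace and stop on an object; FORCE is the grip in N (left out, the last holds). Time passes only in rows, so rows that do not move let the fingers close. It prints the time, the measured TCP pose, the force, the opening and the grip force at its end. Input that does not fit is refused with a message, and nothing moves.
- r.state(): the state, without advancing time (a new reading comes with each control period).
- r.get_image(name): name is "side" or "top"; returns a dict with "color" (420x560x3 uint8, red, green, blue), "depth" (420x560 float32, m along the optical axis (not along the pixel's ray), 0 where there is no reading), "K" (3x3 intrinsics, pixels), "dist_coeffs" ([k1, k2, p1, p2, k3] as OpenCV has them; the pictures are not rectified), "R" (3x3) and "t" (3): a world point X has camera coordinates R X + t. Camera axes: x right, y down, z forward; pixel columns grow to the right and rows downward; lengths in m; the calibration is good to about 2 mm. A picture is of the moment at which its call begins.
- r.close_job(): hands the job in; it is judged then, once.
The state is a dict: "time_s": time; "joints": joint angles; "joint_velocities": joint speeds; "joint_efforts": joint torques, N m; "position": TCP position; "eef_rot": TCP orientation; "force": force on the tool from outside, world axes, zero at the start; "ft_torque": the same for the moment, N m; "finger_gap": finger opening in m; "grasp_force": force on a finger pad.
Only numpy, scipy, OpenCV 4.12 (cv2) and the standard library are available. Lean on these libraries where they do the work, as an engineer would, in place of code of your own. Each camera call takes 0.05 s, during which the arm holds its last target. There are 200 camera calls.

## Working session

There is one attempt and no reset: what is moved stays moved. The work goes in short steps, Python scripts to look and compute and a shell command to move; the robot and the scene stay as the last step left them, time stands still between calls to the robot, and variables do not carry over. Pictures are saved under pics/ and viewed, at most 13 in all, crops included, and the job is handed in when it is done.

```bash
ls; mkdir -p pics; python3 - <<'E'
from workcell import r
import cv2,numpy as np
s=r.state();print(s['time_s'],s['position'],s['eef_rot'],s['finger_gap'])
for n in("top","side"):
    d=r.get_image(n);np.savez(f'{n}0.npz',**d);cv2.imwrite(f'pics/{n}0.png',d['color'][...,::-1])
    print(n,d['K'],d['dist_coeffs'],d['R'],d['t'])
E
```

```text
pics
shift.py
workcell.py
0.0 [0.19554666 0.59272796 0.20334897] [[-9.49613024e-01  3.13423458e-01 -9.16814581e-04]
 [ 3.13424714e-01  9.49610857e-01 -2.04192917e-03]
 [ 2.30628576e-04 -2.22639488e-03 -9.99997495e-01]] 0.08538256779793665
top [[395.80797711   0.         279.84557589]
 [  0.         395.80797711 207.36338626]
 [  0.           0.           1.        ]] [-0.06893213  0.          0.          0.          0.        ] [[-0.08105532 -0.99670504 -0.00301544]
 [-0.97234862  0.07973865 -0.21949924]
 [ 0.21901644 -0.01485952 -0.97560801]] [0.10250626 0.6399195  0.88732267]
side [[383.54976685   0.         283.5602605 ]
 [  0.         383.54976685 211.9548162 ]
 [  0.           0.           1.        ]] [-0.07306197  0.          0.          0.          0.        ] [[ 0.71733147 -0.69670715  0.00589125]
 [-0.54378195 -0.56512557 -0.62043072]
 [ 0.43558782  0.44185093 -0.78423913]] [-0.44390052  0.4127697   0.47111946]
```

View pics/top0.png

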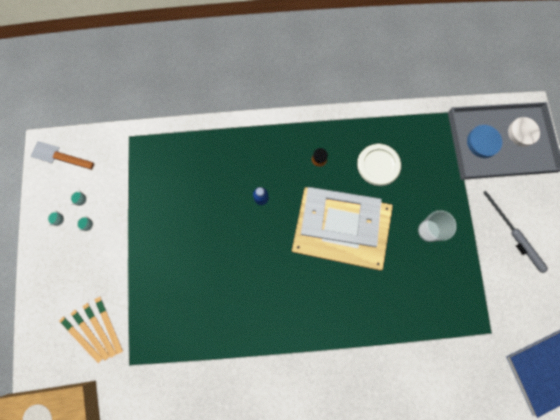

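View pics/side0.png

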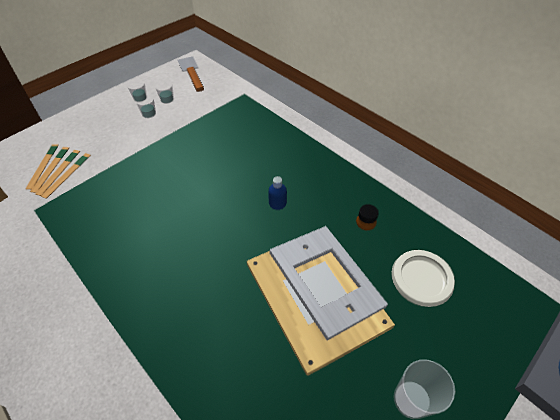

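The top view shows the board (corners about (303,189), (392,203), (383,268), (293,253)) with the frame shifted up and left on it. The hole is near (314,210) and the slot near (369,220). The side view agrees: hole at (305,246), slot at (348,308). Next I measure with masks, rays and depth.

```bash
cat > h.py <<'E'
import numpy as np,cv2
def load(n): return dict(np.load(n))
def ray(d,uv,z):
    "pixels -> world points on plane z (scalar or array)"
    uv=np.asarray(uv,float).reshape(-1,1,2)
    n=cv2.undistortPoints(uv,d['K'],d['dist_coeffs'])[:,0]
    R,t=d['R'],d['t']; C=-R.T@t
    D=np.c_[n,np.ones(len(n))]@R
    return C+D*((z-C[2])/D[:,2])[:,None]
def pts(d):
    h,w=d['depth'].shape
    v,u=np.mgrid[:h,:w]
    n=cv2.undistortPoints(np.stack([u,v],-1).reshape(-1,1,2).astype(float),d['K'],d['dist_coeffs'])[:,0]
    z=d['depth'].reshape(-1,1)
    return ((np.c_[n,np.ones(len(n))]*z-d['t'])@d['R']).reshape(h,w,3)
def proj(d,X):
    return cv2.projectPoints(np.asarray(X,float).reshape(-1,1,3),cv2.Rodrigues(d['R'])[0],d['t'],d['K'],d['dist_coeffs'])[0][:,0]
E
python3 - <<'E'
from h import *
for n,(x0,y0,x1,y1) in(("top",(285,180,400,275)),("side",(240,220,400,380))):
    d=load(n+'0.npz');c=d['color'][...,::-1]
    P=pts(d)
    hsv=cv2.cvtColor(c,cv2.COLOR_BGR2HSV)
    k=5 if n=='top' else 3.7
    cv2.imwrite(f'pics/{n}0c.png',cv2.resize(c[y0:y1,x0:x1],None,fx=k,fy=k,interpolation=cv2.INTER_CUBIC))
    wood=((hsv[...,0]>10)&(hsv[...,0]<30)&(hsv[...,1]>70)&(hsv[...,2]>120))
    al=(hsv[...,1]<60)&(hsv[...,2]>100)
    roi=np.zeros(al.shape,bool);roi[y0:y1,x0:x1]=1
    np.savez(n+'m.npz',wood=wood&roi,al=al&roi)
    both=((wood|al)&roi).astype(np.uint8)
    cs=max(cv2.findContours(both,0,2)[0],key=cv2.contourArea)
    print(n,'union rect',cv2.minAreaRect(ray(d,cs[:,0],0.015)[:,:2].astype(np.float32)))
    for nm,m in(('wood',wood&roi),('al',al&roi)):
        print(nm,m.sum(),'z pct',np.round(np.nanpercentile(P[m][:,2],[5,25,50,75,95]),4))
    b=al&roi
    num,l,st,_=cv2.connectedComponentsWithStats(b.astype(np.uint8))
    i=1+np.argmax(st[1:,4]); m=cv2.erode((l==i).astype(np.uint8),np.ones((5,5)))>0
    Q=P[m]; Q=Q[Q[:,2]>0.028]; A=np.c_[Q[:,:2]-Q[:,:2].mean(0),np.ones(len(Q))]; s=np.linalg.lstsq(A,Q[:,2],rcond=None)[0]; print('plane',Q.mean(0),s,np.std(A@s-Q[:,2]))
    print('st',st[1:][st[1:,4]>10].tolist())
E
```

```text
top union rect ((0.5981823205947876, -0.10693001747131348), (0.23235253989696503, 0.182603657245636), 73.42442321777344)
wood 2618 z pct [0.0119 0.014  0.0152 0.0165 0.0183]
al 3675 z pct [0.0131 0.0178 0.0301 0.036  0.0401]
plane [ 0.60702032 -0.09913677  0.03984239] [-0.67191558  0.31627684  0.03984239] 0.06293276122649037
st [[365, 180, 30, 6, 132], [301, 187, 82, 61, 3543]]
side union rect ((0.6024070978164673, -0.10671167075634003), (0.23198434710502625, 0.18156126141548157), 73.47887420654297)
wood 5398 z pct [0.0128 0.0139 0.0146 0.0154 0.0165]
al 6221 z pct [0.014  0.0184 0.0301 0.0359 0.0392]
plane [ 0.60814885 -0.10975324  0.03754783] [-0.56061465  0.01565734  0.03754783] 0.037920794532536835
st [[270, 226, 118, 112, 5690], [391, 257, 9, 36, 212], [283, 279, 31, 46, 293]]
```

View pics/top0c.png

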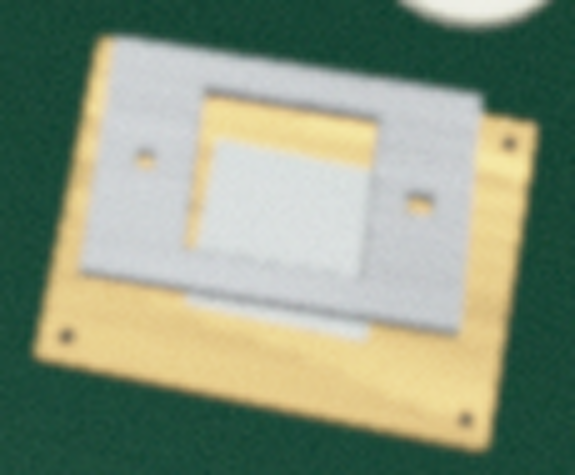

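View pics/side0c.png

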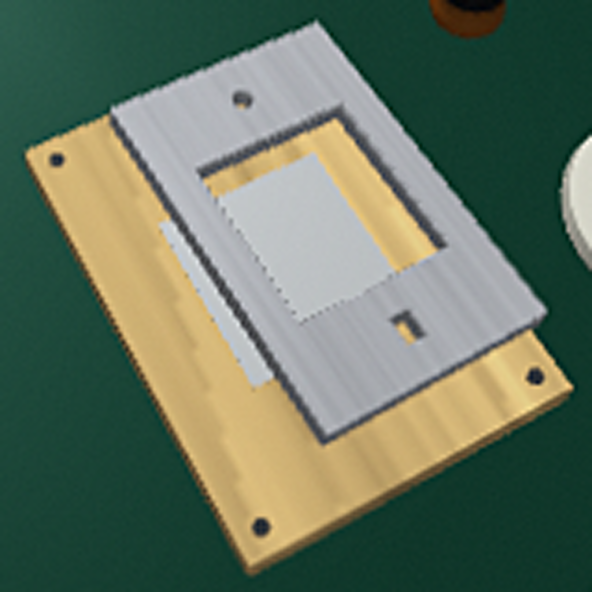

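The crops show three board screws in each view: top (298.4,247.2), (378,264), (387,208.6) and side (255.4,263.2), (384.9,321.9), (310.5,362.4). They also show four frame corners, a hole, a slot, and a grey label printed on the board. I'll refine these to subpixel and triangulate.

```bash
cat > m.py <<'E'
from h import *
def dots(d,uv):
    g=cv2.cvtColor(d['color'],cv2.COLOR_RGB2GRAY).astype(float);o=[]
    for u,v in uv:
        x,y=int(round(u)),int(round(v));w=g[y-4:y+5,x-4:x+5];k=np.clip(np.median(w)-25-w,0,None)
        vv,uu=np.mgrid[y-4:y+5,x-4:x+5];o.append(((k*uu).sum()/k.sum(),(k*vv).sum()/k.sum()))
    return np.array(o)
def frameplane(d,m):
    P=pts(d)
    num,l,st,_=cv2.connectedComponentsWithStats(m.astype(np.uint8))
    i=1+np.argmax(st[1:,4]); m=cv2.erode((l==i).astype(np.uint8),np.ones((3,3)))>0
    Q=P[m];Q=Q[(Q[:,2]>.024)&(Q[:,2]<.055)]
    for _ in range(4):
        c=Q.mean(0);n=np.linalg.svd(Q-c,full_matrices=False)[2][2];n*=np.sign(n[2])
        e=(Q-c)@n;Q=Q[abs(e)<2.5*e.std()]
    return c,n,e.std()
def rayplane(d,uv,c,n):
    A=ray(d,uv,0.0);C=-d['R'].T@d['t'];D=A-C
    return C+D*(((c-C)@n)/(D@n))[:,None]
E
python3 - <<'E'
from m import *
S=dict(top=np.array([[67,336],[510,143],[465,420]])/5+[285,180],side=np.array([[57,160],[536,377],[261,527]])/3.7+[240,220])
F=dict(top=np.array([[105,37],[482,93],[458,330],[82,272],[145,157],[420,203]])/5+[285,180],side=np.array([[318,22],[546,312],[324,441],[112,110],[242,98],[408,325]])/3.7+[240,220])
# order: frame corners +x+y, +x-y, -x-y, -x+y, hole, slot
np.set_printoptions(precision=4,suppress=True)
for n in S:
    d=load(n+'0.npz');m=np.load(n+'m.npz')
    s=dots(d,S[n]);X=ray(d,s,.015)   # order: -x+y, +x-y, -x-y
    ctr=(X[0]+X[1])/2
    print(n,'screws',X[:,:2].tolist(),'ctr',ctr,'dx,dy',np.linalg.norm(X[1]-X[2]),np.linalg.norm(X[0]-X[2]),'yaw y',np.degrees(np.arctan2(*(-(X[0]-X[2])[[0,1]]*[1,-1]))))
    v=X[1]-X[2];print('yaw x',np.degrees(np.arctan2(v[1],v[0])))
    c,nn,e=frameplane(d,m['al']);print('plane',c,nn,e,'tilt',np.degrees(np.arccos(nn[2])))
    Y=rayplane(d,F[n],c,nn);print(Y)
    print('sizes',[np.linalg.norm(Y[i]-Y[(i+1)%4]) for i in range(4)],'ctr',Y[:4].mean(0))
    a=Y[3]-Y[2]+Y[0]-Y[1];print('frame yaw',np.degrees(np.arctan2(-a[0],a[1])))
E
```

```text
top screws [[0.5533100854020016, 0.012914391543363164], [0.6297101330349987, -0.2311602928315465], [0.4900609036154579, -0.18236553854116389]] ctr [ 0.5915 -0.1091  0.015 ] dx,dy 0.14792848043473691 0.20526741117499633 yaw y -17.94661111660635
yaw x -19.259894970311944
plane [ 0.6175 -0.1023  0.0337] [ 0.0988 -0.0297  0.9947] 0.0016234811346460408 tilt 5.92328924454567
[[ 0.7027 -0.0217  0.0277]
 [ 0.6579 -0.2116  0.0265]
 [ 0.5367 -0.1797  0.0394]
 [ 0.5806  0.0022  0.0405]
 [ 0.6372 -0.0352  0.0338]
 [ 0.6025 -0.1707  0.0332]]
sizes [np.float64(0.19516355470718827), np.float64(0.1259442483529039), np.float64(0.1871775961425057), np.float64(0.12509564048176058)] ctr [ 0.6195 -0.1027  0.0335]
frame yaw -13.42868261916622
side screws [[0.5567436497001279, 0.012231613854161327], [0.6368258621916995, -0.22429662178975024], [0.4987334835984572, -0.1832773373477899]] ctr [ 0.5968 -0.106   0.015 ] dx,dy 0.14405584584344294 0.2039336396263019 yaw y -16.526339325577528
yaw x -16.5436491948868
plane [ 0.6175 -0.1115  0.0333] [ 0.0967 -0.0328  0.9948] 0.0009079265802265799 tilt 5.860717319464905
[[ 0.7066 -0.0277  0.0274]
 [ 0.6601 -0.2109  0.0259]
 [ 0.5378 -0.1819  0.0387]
 [ 0.586   0.0012  0.04  ]
 [ 0.6403 -0.0355  0.0336]
 [ 0.6068 -0.1715  0.0323]]
sizes [np.float64(0.1889621792954996), np.float64(0.12634023343113146), np.float64(0.18936213017705011), np.float64(0.12461825183579367)] ctr [ 0.6227 -0.1048  0.033 ]
frame yaw -14.494078182433322
```

Units first: shifts go in shares of 0.8 m and turns go in shares of 180 degrees. So -0.613 m is -0.7663, -0.55 m is -0.6875.

```bash
T="x"; python3 shift.py '-0.7663,-0.6875,0.075,0,0,0 | -0.7663,-0.6875,0.075,0,0,0 | -0.7663,-0.6875,0.075,0,0,0 | -0.7663,-0.6875,0.075,0,0,0 | -0.7663,-0.6875,0.075,0,0,0 | -0.7663,-0.6875,0.075,0,0,0 | -0.7663,-0.6875,0.075,0,0,0 | -0.7663,-0.6875,0.075,0,0,0 | -0.7663,-0.6875,0.075,0,0,0 | -0.7663,-0.6875,0.075,0,0,0 | -0.7663,-0.6875,0.075,0,0,0 | -0.7663,-0.6875,0.075,0,0,0' 0 20
python3 -c "
from workcell import r
s=r.state();print(s['time_s'],s['position'],s['eef_rot'],s['force'])"
```

```text
time_s: 1.3
position: [0.4939, 0.0724, 0.1605]
eef_rot: [[-0.95, 0.314, -0.0], [0.314, 0.95, 0.0], [0.0, 0.0, -1.0]]
force: [1.4, 0.2, -0.3]
finger_gap: -0.0005
grasp_force: 0.0
1.3 [0.49388839 0.07242142 0.1605382 ] [[-9.49540729e-01  3.13643627e-01 -2.83297469e-04]
 [ 3.13643585e-01  9.49540767e-01  1.83506002e-04]
 [ 3.26557984e-04  8.53919890e-05 -9.99999943e-01]] [ 1.42716744  0.1779966  -0.28123581]
```

In the tool's units: -0.168 m is -0.21, -0.151 m is -0.1888.

```bash
python3 shift.py '-0.21,-0.1888,0,0,0,0 | -0.21,-0.1888,0,0,0,0 | -0.21,-0.1888,0,0,0,0 | -0.21,-0.1888,0,0,0,0 | -0.21,-0.1888,0,0,0,0 | -0.21,-0.1888,0.0625,0,0,0 | -0.21,-0.1888,0.125,0,0,0 | -0.21,-0.1888,0.125,0,0,0 | -0.21,-0.1888,0.125,0,0,0'
python3 -c "
from workcell import r
import cv2
import numpy as np
print(r.state()['position'],r.state()['force'])
d=r.get_image('side');np.savez('side1.npz',**d);cv2.imwrite('pics/side1.png',cv2.resize(d['color'][180:390,200:440,::-1],None,fx=2.8,fy=2.8))"
```

```text
time_s: 2.2
position: [0.6043, -0.1211, 0.06]
eef_rot: [[-0.95, 0.313, -0.004], [0.313, 0.95, 0.001], [0.004, -0.0, -1.0]]
force: [0.1, -0.6, 1.1]
finger_gap: -0.0001
grasp_force: 0.0
[ 0.60430865 -0.12114192  0.06003586] [ 0.06898757 -0.61119373  1.10919207]
```

View pics/side1.png

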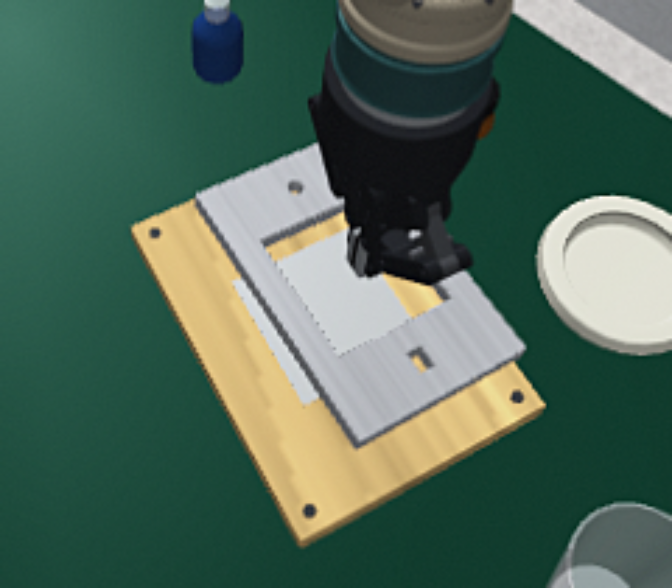

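The tip (crop pixel about (360,270)) is over the window, and both the hole and slot stay visible. I'll go down and start the push.

In the tool's units: 0.039 m is 0.0488, 0.03 m is 0.0375.

```bash
python3 shift.py '0,0,0.0375,0,0,0 | 0,0,0.0488,0,0,0 | 0,0,0.0488,0,0,0 | 0.0063,0,0.0488,0,0,0 | 0.0125,0,0.0488,0,0,0 | 0.0175,0,0.0488,0,0,0'; python3 shift.py '0.0025,0,0,0,0,0 | 0.005,0,0,0,0,0 | 0.0075,0,0,0,0,0 | 0.01,0,0,0,0,0 | 0.0125,0,0,0,0,0'
```

```text
time_s: 2.85
position: [0.5927, -0.1173, 0.0232]
eef_rot: [[-0.95, 0.313, 0.002], [0.313, 0.95, -0.0], [-0.002, 0.0, -1.0]]
force: [-0.6, 0.6, 0.3]
finger_gap: -0.0003
grasp_force: 0.0
time_s: 3.35
position: [0.5829, -0.1141, 0.0219]
eef_rot: [[-0.95, 0.313, -0.0], [0.313, 0.95, 0.0], [0.0, -0.0, -1.0]]
force: [-0.6, 0.7, -0.1]
finger_gap: -0.0003
grasp_force: 0.0
```

In the tool's units: 0.008 m is 0.01, 0.006 m is 0.0075.

```bash
python3 shift.py '0.0025,0,0,0,0,0 | 0.005,0,0,0,0,0 | 0.0075,0,0,0,0,0 | 0.01,0,0,0,0,0 | 0.01,0,0,0,0,0'
cat > look.py <<'E'
import sys
from m import *
from workcell import r
k=sys.argv[1];view=len(sys.argv)>2
np.set_printoptions(precision=4,suppress=True)
s=r.state();print('F',s['force'],'p',s['position'])
d=r.get_image('side');np.savez(f'side{k}.npz',**d)
if view: cv2.imwrite(f'pics/side{k}.png',cv2.resize(d['color'][220:380,240:400,::-1],None,fx=3.7,fy=3.7,interpolation=cv2.INTER_CUBIC))
E
python3 look.py 2 v
```

```text
time_s: 3.85
position: [0.575, -0.1115, 0.0219]
eef_rot: [[-0.95, 0.313, -0.0], [0.313, 0.95, 0.0], [0.0, -0.0, -1.0]]
force: [1.0, 0.6, -0.4]
finger_gap: 0.0003
grasp_force: 0.0
F [ 0.9503  0.6482 -0.4401] p [ 0.575  -0.1115  0.0219]
```

View pics/side2.png

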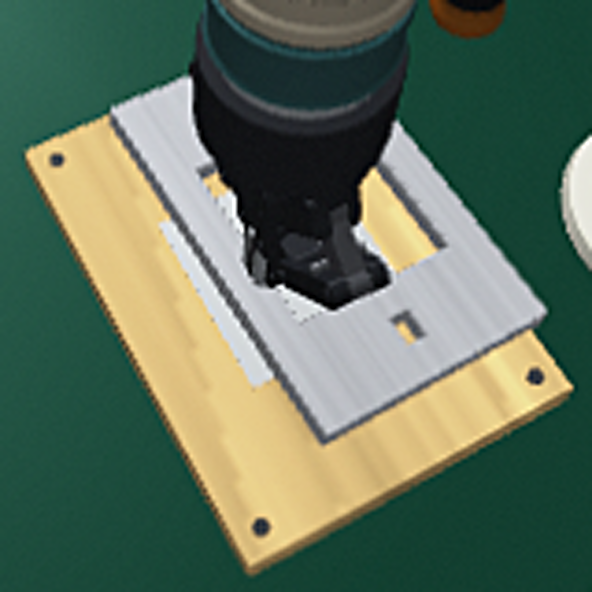

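The frame hasn't moved (slot still at crop (408,325)). The finger is just touching the -x wall near the slot end. I'll push on, about 18 mm.

In the tool's units: 0.01 m is 0.0125, 0.008 m is 0.01.

```bash
python3 shift.py '0.0038,0,0,0,0,0 | 0.0075,0,0,0,0,0 | 0.01,0,0,0,0,0 | 0.0125,0,0,0,0,0 | 0.0125,0,0,0,0,0'; python3 shift.py '0.0025,0,0,0,0,0 | 0.005,0,0,0,0,0 | 0.0075,0,0,0,0,0 | 0.01,0,0,0,0,0 | 0.01,0,0,0,0,0'
python3 look.py 3 v
```

```text
time_s: 4.4
position: [0.5655, -0.1083, 0.0219]
eef_rot: [[-0.95, 0.313, -0.0], [0.313, 0.95, 0.0], [0.0, 0.0, -1.0]]
force: [0.4, 0.3, 0.3]
finger_gap: -0.0002
grasp_force: 0.0
time_s: 4.9
position: [0.5579, -0.1058, 0.0218]
eef_rot: [[-0.95, 0.313, -0.0], [0.313, 0.95, 0.0], [0.001, 0.0, -1.0]]
force: [0.5, -0.3, -0.2]
finger_gap: 0.0003
grasp_force: 0.0
F [ 0.4748 -0.3155 -0.2017] p [ 0.5579 -0.1058  0.0218]
```

View pics/side3.png

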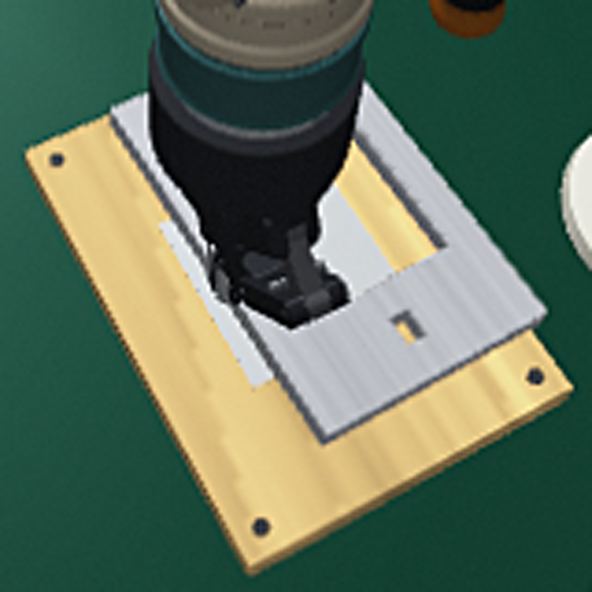

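```bash
python3 - <<'E'
from m import *
d=load('side3.npz')
for p in([.5579,-.1058,.0218],[.5579,-.1058,.04]):
    print((proj(d,p)-[240,220])*3.7)
P=pts(d)
c=d['color'].astype(int); dark=(c.max(-1)<75)
for (u,v) in [(215,270),(225,290),(250,305),(290,320),(330,305),(270,290)]:
    print(u,v,P[int(220+v/3.7),int(240+u/3.7)])
t=load('top0.npz')
from workcell import r
n=r.get_image('top');np.savez('top3.npz',**n);cv2.imwrite('pics/top3.png',cv2.resize(n['color'][180:275,285:400,::-1],None,fx=5,fy=5,interpolation=cv2.INTER_CUBIC))
print(r.state()['force'],r.state()['joint_efforts'],r.state()['ft_torque'])
E
```

```text
[[226.65943941 308.45298918]]
[[228.39516712 291.09049803]]
215 270 [ 0.54833609 -0.10467145  0.07621761]
225 290 [ 0.54809376 -0.1100671   0.06312622]
250 305 [ 0.53782521 -0.13274436  0.09835016]
290 320 [ 0.52982177 -0.15842518  0.13687454]
330 305 [ 0.5438267  -0.16576262  0.13996556]
270 290 [ 0.53401073 -0.14344521  0.13340482]
[ 0.45814349 -0.99414256  0.1689912 ] [ 1.56838156e-02 -4.21566439e+01  2.39306474e+01  2.23799259e-02
  1.07342917e-04 -7.99219805e-06] [ 0.01544204 -0.02026565  0.02623285]
```

View pics/top3.png

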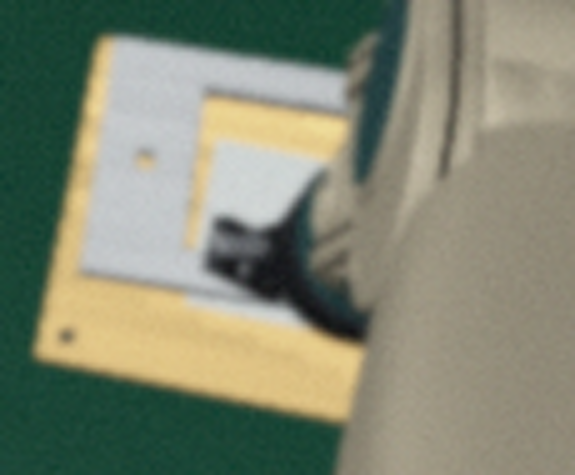

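```bash
python3 - <<'E'
from m import *
d=load('side3.npz');P=pts(d);c=d['color'].astype(int)
for v in range(265,345,8):
    print(v,[(u,tuple(int(1000*q) for q in P[int(round(220+v/3.7)),int(round(240+u/3.7))]),c[int(round(220+v/3.7)),int(round(240+u/3.7))].sum()) for u in(205,215,225,235,250)])
d0=load('side2.npz');P0=pts(d0)
print(P0[int(220+300/3.7)-6:int(220+300/3.7)+3,int(240+255/3.7)])
E
```

```text
265 [(205, (562, -86, 30), np.int64(355)), (215, (548, -104, 76), np.int64(124)), (225, (543, -114, 96), np.int64(47)), (235, (546, -117, 97), np.int64(50)), (250, (548, -124, 103), np.int64(156))]
273 [(205, (565, -83, 15), np.int64(588)), (215, (548, -105, 69), np.int64(185)), (225, (543, -114, 90), np.int64(70)), (235, (548, -117, 88), np.int64(49)), (250, (546, -126, 103), np.int64(147))]
281 [(205, (562, -86, 14), np.int64(714)), (215, (547, -105, 64), np.int64(169)), (225, (549, -110, 70), np.int64(302)), (235, (540, -123, 100), np.int64(49)), (250, (539, -131, 114), np.int64(107))]
289 [(205, (560, -88, 12), np.int64(674)), (215, (547, -106, 57), np.int64(191)), (225, (549, -110, 62), np.int64(212)), (235, (538, -125, 101), np.int64(63)), (250, (537, -133, 112), np.int64(47))]
297 [(205, (557, -91, 14), np.int64(666)), (215, (560, -95, 15), np.int64(395)), (225, (550, -110, 54), np.int64(276)), (235, (549, -117, 66), np.int64(28)), (250, (537, -134, 107), np.int64(55))]
305 [(205, (554, -94, 14), np.int64(629)), (215, (558, -97, 14), np.int64(674)), (225, (561, -101, 15), np.i
[... 539 characters left out ...]
549, -106, 13), np.int64(569)), (225, (552, -110, 14), np.int64(653)), (235, (556, -114, 15), np.int64(666)), (250, (554, -124, 34), np.int64(264))]
337 [(205, (543, -105, 13), np.int64(583)), (215, (545, -110, 16), np.int64(578)), (225, (550, -112, 13), np.int64(657)), (235, (553, -116, 14), np.int64(648)), (250, (553, -125, 29), np.int64(259))]
[[ 0.56458924 -0.11272239  0.05432448]
 [ 0.57018739 -0.1087585   0.03679416]
 [ 0.56907039 -0.10986768  0.03625048]
 [ 0.56681655 -0.11183151  0.03863668]
 [ 0.5657234  -0.11292078  0.03805834]
 [ 0.5647917  -0.1138887   0.03706437]
 [ 0.56255708 -0.11583196  0.03948081]
 [ 0.56141599 -0.11695496  0.03905749]
 [ 0.56032948 -0.1180368   0.03849591]]
```

The top and side views agree: the fingertip is passing over the bar. Where the reported TCP should be, side3 at (225,305) shows bare board, so the real tip is higher than reported. I'll check its height in side1, where it hung free.

```bash
python3 - <<'E'
from m import *
from workcell import r
print('grasp',r.tcp_to_grasp)
np.set_printoptions(precision=4,suppress=True)
for k,tc in(('side1',(.6043,-.1211,.060)),('side2',(.575,-.1115,.0219)),('side3',(.5579,-.1058,.0218)),('top3',(.5579,-.1058,.0218))):
    d=load(k+'.npz');P=pts(d);dark=d['color'].max(-1)<110
    m=(np.hypot(P[...,0]-tc[0],P[...,1]-tc[1])<.025)&(P[...,2]>.041)
    Q=P[m]; i=np.argsort(Q[:,2])[:8]
    print(k,len(Q),Q[i].tolist() and Q[i][::2]); print('  tcp px',proj(d,tc), 'lowest px',np.argwhere(m)[i][::2,::-1].tolist())
E
```

```text
grasp 0.0187
side1 591 [[ 0.5988 -0.1261  0.0857]
 [ 0.5981 -0.1261  0.0899]
 [ 0.5939 -0.1233  0.0915]
 [ 0.5971 -0.114   0.0918]]
  tcp px [[328.3754 281.5366]] lowest px [[330, 278], [330, 277], [327, 277], [324, 272]]
side2 601 [[ 0.5656 -0.0894  0.0413]
 [ 0.5685 -0.1161  0.05  ]
 [ 0.564  -0.1157  0.0522]
 [ 0.5677 -0.1029  0.054 ]]
  tcp px [[310.5982 299.125 ]] lowest px [[298, 289], [311, 296], [309, 297], [305, 290]]
side3 625 [[ 0.5507 -0.1106  0.0491]
 [ 0.5488 -0.1054  0.0515]
 [ 0.5501 -0.1109  0.054 ]
 [ 0.5488 -0.103   0.0553]]
  tcp px [[301.2593 303.3657]] lowest px [[301, 301], [298, 299], [301, 300], [297, 297]]
top3 797 [[ 0.5533 -0.0921  0.0632]
 [ 0.5532 -0.0813  0.1036]
 [ 0.5551 -0.0811  0.1065]
 [ 0.5819 -0.1071  0.4742]]
  tcp px [[344.741  240.9637]] lowest px [[342, 241], [340, 239], [340, 238], [394, 180]]
```

The tip is consistently about 27 mm above the reported TCP: 0.087 against 0.060 in side1, and 0.050 against 0.022 in side2 and side3. That explains the missing contact. I'll back up inside the window and descend in guarded steps to a real tip height near 0.020.

In the tool's units: -0.04 m is -0.05, -0.02 m is -0.025.

```bash
python3 shift.py '-0.025,0.0038,0,0,0,0 | -0.05,0.0075,0,0,0,0 | -0.05,0.0075,0,0,0,0 | -0.05,0.0075,0.01,0,0,0 | -0.05,0.0075,0.02,0,0,0 | -0.05,0.0075,0.025,0,0,0 | -0.05,0.0075,0.025,0,0,0'; python3 shift.py '0,0,0.0038,0,0,0 | 0,0,0.0063,0,0,0 | 0,0,0.0063,0,0,0'; python3 shift.py '0,0,0.0025,0,0,0 | 0,0,0.0025,0,0,0'
```

```text
time_s: 5.7
position: [0.5961, -0.1122, 0.0004]
eef_rot: [[-0.95, 0.314, -0.003], [0.314, 0.95, 0.001], [0.003, -0.0, -1.0]]
force: [0.6, -0.0, 0.1]
finger_gap: -0.0002
grasp_force: 0.0
time_s: 6.0
position: [0.598, -0.1128, -0.0032]
eef_rot: [[-0.95, 0.313, -0.0], [0.313, 0.95, 0.0], [0.0, 0.0, -1.0]]
force: [-0.4, 0.3, -0.2]
finger_gap: -0.0
grasp_force: 0.0
time_s: 6.2
position: [0.5981, -0.1128, -0.0052]
eef_rot: [[-0.95, 0.313, -0.0], [0.313, 0.95, 0.0], [0.0, -0.0, -1.0]]
force: [-0.9, 0.3, -0.6]
finger_gap: 0.0001
grasp_force: 0.0
```

In the tool's units: -0.01 m is -0.0125, 0.009 m is 0.0113.

```bash
python3 shift.py '0.0038,-0.0075,0.0013,0,0,0 | 0.0075,-0.0125,0.0013,0,0,0 | 0.0113,-0.0125,0.0013,0,0,0 | 0.0113,-0.0125,0.0013,0,0,0'; python3 shift.py '0.0025,0,0,0,0,0 | 0.005,0,0,0,0,0 | 0.0075,0,0,0,0,0 | 0.01,0,0,0,0,0 | 0.0125,0,0,0,0,0'
cat > trk.py <<'E'
# slot pixel (side view) tracked by template of the bar around it: corner -x-y and slot from depth/colour
import sys
from m import *
from workcell import r
k=sys.argv[1];np.set_printoptions(precision=4,suppress=True)
B=np.array([.5968,-.106]);yb=np.radians(-16.55);E=np.array([[np.cos(yb),np.sin(yb)],[-np.sin(yb),np.cos(yb)]])
d=r.get_image('side');np.savez(f'side{k}.npz',**d)
hsv=cv2.cvtColor(d['color'],cv2.COLOR_RGB2HSV);P=pts(d)
al=(hsv[...,1]<60)&(hsv[...,2]>100);al[:220]=0;al[380:]=0;al[:,:240]=0;al[:,391:]=0
al&=(P[...,2]>.022)&(P[...,2]<.05)
c,n,e=frameplane(d,al);print('plane',c,n,'tilt',np.degrees(np.arccos(n[2])),e)
m=(abs((P-c)@n)<.004)&al
uv=np.argwhere(m)[:,::-1].astype(float);Q=rayplane(d,uv,c,n)[:,:2]
q=(Q-B)@E.T            # base axes
print('extent x',np.percentile(q[:,0],[.3,99.7])-0,'y',np.percentile(q[:,1],[.3,99.7]))
# -x edge line: min x in y-bins ; -y edge: min y in x-bins
def line(a,b,lo,hi):
    g=np.arange(lo,hi,.004);o=[(x,np.percentile(b[abs(a-x)<.002],1)) for x in g if (abs(a-x)<.002).sum()>4]
    o=np.array(o)
    for _ in range(4):
        p=np.polyfit(*o.T,1);rs=o[:,1]-np.polyval(p,o[:,0]);o=o[abs(rs)<max(2*rs.std(),.0008)]
    return p,len(o)
px,nx=line(q[:,1],q[:,0],-.075,.07);py,ny=line(q[:,0],q[:,1],-.03,.05)
print('-x edge: x=%.4f slope %.2fdeg'%(px[1],-np.degrees(px[0])),nx,' -y edge: y=%.4f slope %.2fdeg'%(py[1],np.degrees(py[0])),ny)
print('F',r.state()['force'])
cv2.imwrite(f'pics/side{k}.png',cv2.resize(d['color'][220:380,240:400,::-1],None,fx=3.7,fy=3.7,interpolation=cv2.INTER_CUBIC))
E
python3 trk.py 4
```

```text
time_s: 6.6
position: [0.5859, -0.1196, -0.0061]
eef_rot: [[-0.949, 0.314, -0.0], [0.314, 0.949, 0.0], [0.0, 0.0, -1.0]]
force: [0.2, -0.1, 0.1]
finger_gap: 0.0004
grasp_force: 0.0
time_s: 7.1
position: [0.5785, -0.1165, -0.0054]
eef_rot: [[-0.95, 0.313, 0.003], [0.313, 0.95, -0.0], [-0.003, 0.001, -1.0]]
force: [3.5, -0.7, 0.1]
finger_gap: -0.0002
grasp_force: 1.7
plane [ 0.5941 -0.1316  0.0348] [ 0.0959 -0.0327  0.9949] tilt 5.812013691954761 0.0009430236803700301
extent x [-0.0455  0.0805] y [-0.0875  0.1034]
-x edge: x=-0.0434 slope -1.08deg 35  -y edge: y=-0.0861 slope -1.45deg 19
F [ 2.2119 -0.1131  1.0578]
```

```bash
cat > off.py <<'E'
import sys,types,numpy as np
class R:
    def get_image(s,n): return dict(np.load(sys.argv[2]))
    def state(s): return {'force':0}
m=types.ModuleType('workcell');m.r=R();sys.modules['workcell']=m
exec(open('trk.py').read())
E
cp side0.npz s0.npz; python3 off.py tmp s0.npz
```

```text
plane [ 0.6181 -0.1103  0.0333] [ 0.0969 -0.0328  0.9948] tilt 5.872612590891143 0.000906695647459834
extent x [-0.04    0.0886] y [-0.0861  0.1056]
-x edge: x=-0.0365 slope 2.76deg 34  -y edge: y=-0.0850 slope 2.39deg 20
F 0
```

View pics/side4.png

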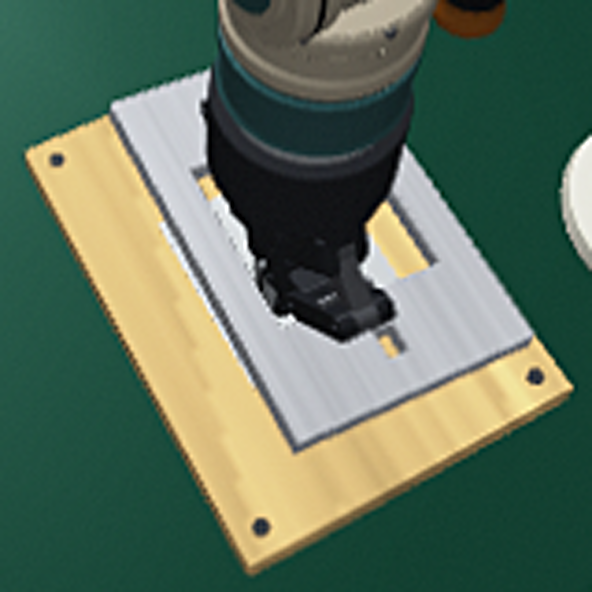

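Side4 shows the frame is now pushed: 7 mm along -x, with yaw gone from +2.5° to -1.2°. The slot is at crop (392,345). I'll shift the finger towards +y in the window and push there.

In the tool's units: 0.04 m is 0.05, 0.004 m is 0.005.

```bash
python3 shift.py '-0.0075,0,0,0,0,0 | -0.0075,0.025,0,0,0,0 | -0.0075,0.05,0,0,0,0 | -0.0075,0.05,0,0,0,0 | -0.0013,0.05,0,0,0,0 | 0.0025,0.05,0,0,0,0 | 0.005,0.05,0,0,0,0 | 0.0075,0.05,0,0,0,0 | 0.01,0.05,0,0,0,0 | 0.01,0.05,0,0,0,0'; python3 trk.py 5
```

```text
time_s: 8.15
position: [0.5815, -0.0761, -0.006]
eef_rot: [[-0.949, 0.314, -0.0], [0.314, 0.949, -0.0], [0.0, -0.0, -1.0]]
force: [0.9, -1.2, -0.0]
finger_gap: -0.0001
grasp_force: 0.8
plane [ 0.5912 -0.1318  0.0351] [ 0.0946 -0.0308  0.995 ] tilt 5.709798758518035 0.000934194357381771
extent x [-0.0534  0.0718] y [-0.086   0.1029]
-x edge: x=-0.0521 slope 0.88deg 37  -y edge: y=-0.0852 slope 0.70deg 19
F [ 1.5617 -1.1378  0.8553]
```

In the tool's units: -0.02 m is -0.025, -0.006 m is -0.0075.

```bash
python3 shift.py '-0.0075,0,0,0,0,0 | -0.0075,-0.025,0,0,0,0 | -0.0075,-0.025,0,0,0,0 | -0.0013,-0.025,0,0,0,0 | 0.0013,-0.025,0,0,0,0 | 0.0038,-0.025,0,0,0,0 | 0.0063,-0.025,0,0,0,0 | 0.0075,-0.025,0,0,0,0 | 0.0075,-0.025,0,0,0,0'; python3 trk.py 6
```

```text
time_s: 9.1
position: [0.5698, -0.0926, -0.006]
eef_rot: [[-0.95, 0.313, -0.0], [0.313, 0.95, 0.0], [0.0, 0.0, -1.0]]
force: [1.9, 0.8, -1.0]
finger_gap: -0.0001
grasp_force: 0.8
plane [ 0.5816 -0.133   0.0361] [ 0.1013 -0.0344  0.9943] tilt 6.139820438746277 0.0009082515848748198
extent x [-0.0603  0.0649] y [-0.0867  0.1037]
-x edge: x=-0.0591 slope -0.39deg 36  -y edge: y=-0.0858 slope -0.16deg 20
F [ 2.7219  0.3197 -0.172 ]
```

Units first: shifts go in shares of 0.8 m and turns go in shares of 180 degrees. So -0.031 m is -0.0388, -0.02 m is -0.025.

```bash
python3 shift.py '0.0013,0,0,0,0,0 | 0.0013,0,0,0,0,0 | -0.0125,0,0,0,0,0 | -0.0388,0,0,0,0,0 | -0.0388,-0.0125,0,0,0,0 | -0.0388,-0.025,0,0,0,0 | -0.0388,-0.025,0,0,0,0'; python3 shift.py '0,-0.0025,0,0,0,0 | 0,-0.005,0,0,0,0 | 0,-0.0075,0,0,0,0 | 0,-0.01,0,0,0,0 | 0,-0.01,0,0,0,0'; python3 trk.py 7
```

```text
time_s: 9.85
position: [0.5915, -0.1227, -0.0066]
eef_rot: [[-0.949, 0.315, -0.002], [0.315, 0.949, 0.0], [0.002, -0.001, -1.0]]
force: [0.3, -0.3, 0.5]
finger_gap: -0.0001
grasp_force: 0.0
time_s: 10.35
position: [0.5904, -0.1294, -0.0061]
eef_rot: [[-0.95, 0.313, -0.0], [0.313, 0.95, -0.0], [0.0, -0.0, -1.0]]
force: [-0.2, -0.4, 0.0]
finger_gap: 0.0001
grasp_force: 0.0
plane [ 0.5775 -0.1113  0.0376] [ 0.1273 -0.0431  0.9909] tilt 7.72165392837792 0.0009761526035426974
extent x [-0.0609  0.0632] y [-0.0892  0.1013]
-x edge: x=-0.0594 slope -0.65deg 35  -y edge: y=-0.0882 slope -0.83deg 18
F [-1.1223  0.4191  0.3409]
```

In the tool's units: -0.004 m is -0.005, -0.003 m is -0.0038.

```bash
python3 shift.py '0,-0.0013,0,0,0,0 | 0,-0.0025,0,0,0,0 | 0,-0.0038,0,0,0,0 | 0,-0.005,0,0,0,0 | 0,-0.005,0,0,0,0'; python3 trk.py 8
```

```text
time_s: 10.9
position: [0.5894, -0.1334, -0.006]
eef_rot: [[-0.95, 0.314, 0.0], [0.314, 0.95, -0.0], [-0.0, -0.0, -1.0]]
force: [-0.2, -0.2, 0.3]
finger_gap: -0.0
grasp_force: 0.0
plane [ 0.5761 -0.1131  0.0306] [-0.0161 -0.0492  0.9987] tilt 2.9654699957141366 0.0010199493050061877
extent x [-0.0626  0.0617] y [-0.093   0.0972]
-x edge: x=-0.0612 slope -1.00deg 34  -y edge: y=-0.0920 slope -1.11deg 20
F [-0.3979 -0.3113 -0.8993]
```

View pics/side8.png

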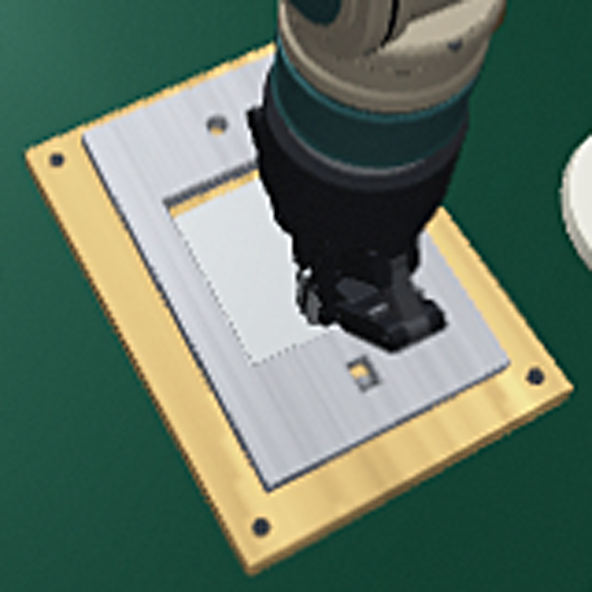

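In side8 the slot end has dropped over pin_b: steel shows in the slot at crop (368,380). The hole_a end is still up, about 2 mm out in y and 1° in yaw. I'll push -y on the -x part of the wall to correct both.

In the tool's units: 0.02 m is 0.025, 0.01 m is 0.0125.

```bash
python3 shift.py '0.0125,0.0038,0,0,0,0 | 0.025,0.0038,0,0,0,0 | 0.025,0,0,0,0,0 | 0.025,-0.0013,0,0,0,0 | 0.025,-0.0025,0,0,0,0 | 0.025,-0.0025,0,0,0,0'; python3 trk.py 9
```

```text
time_s: 11.55
position: [0.5701, -0.129, -0.0059]
eef_rot: [[-0.95, 0.314, 0.001], [0.314, 0.95, -0.0], [-0.001, -0.0, -1.0]]
force: [-0.5, 0.4, -0.2]
finger_gap: 0.0002
grasp_force: 0.0
plane [ 0.5754 -0.1217  0.0296] [-0.0147 -0.0418  0.999 ] tilt 2.539399533681949 0.0009935081877423296
extent x [-0.0627  0.0623] y [-0.0938  0.0963]
-x edge: x=-0.0616 slope -0.41deg 37  -y edge: y=-0.0931 slope -0.58deg 20
F [0.3422 0.817  0.0304]
```

Improving. One more small push in the same direction.

In the tool's units: -0.002 m is -0.0025, -0.001 m is -0.0013.

```bash
python3 shift.py '0,-0.0013,0,0,0,0 | 0,-0.0025,0,0,0,0 | 0,-0.0025,0,0,0,0'; python3 trk.py 10
```

```text
time_s: 11.9
position: [0.5693, -0.1308, -0.0061]
eef_rot: [[-0.95, 0.314, 0.0], [0.314, 0.95, -0.0], [-0.0, -0.0, -1.0]]
force: [0.5, -0.4, 0.1]
finger_gap: -0.0003
grasp_force: 0.0
plane [ 0.5739 -0.1232  0.0266] [-0.0017 -0.0016  1.    ] tilt 0.13236864723217467 0.0010167468259843016
extent x [-0.0631  0.0615] y [-0.0942  0.0958]
-x edge: x=-0.0624 slope -0.14deg 35  -y edge: y=-0.0936 slope -0.30deg 20
F [ 0.1771 -1.0115  0.0493]
```

Flat and down: top face at 26.6 mm (27 expected), tilt 0.1°. I'll back off, lift straight out, and verify.

In the tool's units: -0.16 m is -0.2, -0.13 m is -0.1625.

```bash
python3 shift.py '-0.0063,0.0125,0,0,0,0 | -0.0125,0.0188,0,0,0,0 | -0.0125,0.0188,0,0,0,0 | -0.0125,0.0188,-0.0375,0,0,0 | -0.0125,0.0188,-0.1,0,0,0 | -0.0125,0.0188,-0.1625,0,0,0 | -0.0125,0.0188,-0.2,0,0,0 | -0.0125,0.0188,-0.2,0,0,0 | -0.0125,0.0188,-0.2,0,0,0 | -0.0125,0.0188,-0.2,0,0,0'; python3 trk.py 11
```

```text
time_s: 12.95
position: [0.5821, -0.119, 0.1522]
eef_rot: [[-0.95, 0.313, -0.003], [0.313, 0.95, 0.001], [0.003, -0.0, -1.0]]
force: [-0.7, 0.5, -0.6]
finger_gap: -0.0
grasp_force: 0.0
plane [ 0.587  -0.117   0.0267] [-0.0022 -0.0023  1.    ] tilt 0.1838057880953921 0.0009810447878020356
extent x [-0.0631  0.0619] y [-0.0942  0.0956]
-x edge: x=-0.0622 slope -0.14deg 35  -y edge: y=-0.0934 slope 0.14deg 19
F [ 0.2694  0.6331 -0.5418]
```

View pics/side11.png

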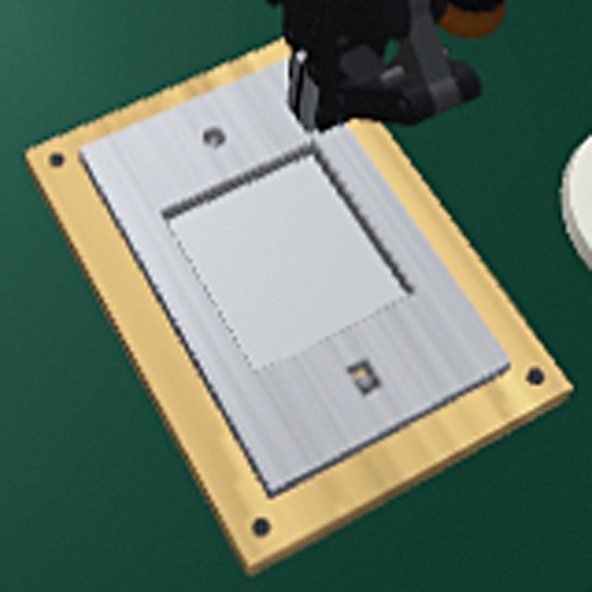

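Side11 shows a steel pin in the hole (213,138) and in the slot (364,377). The frame is flat and square on the board, its window exactly framing the grey label, and the gripper is clear. Handing in.

```bash
python3 -c "
from workcell import r
print(r.close_job())"
```

```text
the job is handed in; nothing more can be done
None
```

The job is handed in at about 13 s: my last camera check showed the frame flat on the base with both pins in their holes, the gripper was clear, and the hand-in returned no verdict.

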